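Lock the module cover of a sloped bench test console

ROBOT

A 6-joint arm with a two-finger parallel gripper is mounted at the origin on the work surface. World frame = base frame: x ahead of the robot, y to its left, z up, the work surface at z = 0. Lengths are in m, angles in rad, forces in N, time in s.
With the tool pointing down it reaches from about 0.275 to 0.75 m from the base axis. Payload 10.2 kg.
Tool frame: the origin (TCP) lies on the centre line of the jaws, within the pads' length; the fingertips stand 22 mm ahead of it and the grasp point (between the pads) lies 3 mm ahead of it; z points along the fingers, y is the line along which they close (so a half turn about z gives the same grasp; the last joint's range is limited). The gripper opens to 85 mm and grips with 20 to 120 N. Pads are 22 mm wide; open, the fingers measure 114 mm over their backs; the gripper's body (76 mm by 85 mm) begins 54 mm behind the grasp point. The pads swing forward as they close: fully open they stand 13 mm farther back than shut.
Start: joints at [1.075, 0.313, 1.498, -0, 1.331, -0.223], TCP at [0.141, 0.506, 0.253] pointing down, gripper open.
Joint ranges: [-2.94, 2.94], [-0.97, 2.17], [0.19, 2.56], [-1.23, 4.37], [0.02, 3.11], [-2.88, 2.88]. Speed limits (rad/s): [2.39, 2.39, 3.01, 3.14, 3.14, 3.14].

INTERFACE

Orientations are given as a 3x3 rotation matrix whose columns are the frame's x, y, z axes.
In Python, from bench import get_state, snapshot, r, silhouettes, spot_point gives the robot as it stands.
- The arm moves only by the tool play_rows, never from a script. Its argument "commands" is a list of rows, each a list of 3 entries, a list of its own where there are three numbers: the closure, from 0 (fully open) to 1 (shut), then the shift along the tool's x, y, z in m, then the turn, a rotation vector about the tool's x, y, z in rad. In form: [[hand, [x, y, z], [wx, wy, wz]], ...]. A call has 1 to 12 rows; each row shifts and turns the commanded pose from where the row before left it, along the tool's axes as they then stand; what a row does not reach is not made up. A row lasts 1/10 s, in which the tool goes at most 50 mm and 8.59 degrees, less where a joint would pass 70% of its speed; a pose out of reach is approached as far as the arm can. A call with a gripper value outside its range is refused whole. The fingers move at their own pace and stop on an object; "squeeze" is the grip in N (left out, the last holds). Time passes only in rows, so rows that do not move let the fingers close. It gives the time, the measured TCP pose, the force, the opening and the grip force at its end, in the units of the state.
- get_state(): the state, without advancing time (a new reading comes with each control period).
- snapshot(name): name is "scene" or "side" or "wrist"; returns a dict with "image" (400x640x3 uint8, blue, green, red), "K" (3x3 intrinsics, pixels), "rvec" (rotation vector, rad) and "tvec" (3), from world to camera coordinates, as OpenCV has them. Camera axes: x right, y down, z forward; pixel columns grow to the right and rows downward; lengths in m; the calibration is good to about 2 mm. A picture is of the moment at which its call begins. There is no depth.
- r.hand_in(): hands the job in; it is judged then, once.
Trained networks look in the newest picture that a camera, given by its name, has taken for a name from the list of things; names that differ only in an ending like _2 or _b are one class to them, and where a whole thing is asked for, a point or a joint stands for the part that bears it (a point fixed in the world has none). Each returns a list of dicts, best first, with "p" (0 to 1); they miss things now and then, are a little off and sometimes report something else, mostly with a low value. They report only what shows in the picture. A call takes as long as a camera call.
- silhouettes(camera, name): "region" (400x640 bool, what is visible of it) and "point" ([column, row] in pixels, amid what is visible of it).
- spot_point(camera, name): "point" ([column, row] in pixels: a listed point, or the origin of a listed thing).
The state is a dict: "time": time; "joint_positions": joint angles; "qvel": joint speeds; "effort": joint torques, N m; "position": TCP position; "tool_rot": TCP orientation; "force": force on the tool from outside, world axes, zero at the start; "torque": the same for the moment, N m; "opening": finger opening in m; "finger_force": force on a finger pad.
Only numpy, scipy, OpenCV 4.12 (cv2) and the standard library are available. Lean on these libraries where they do the work, as an engineer would, in place of code of your own. Each camera call takes 0.05 s, during which the arm holds its last target. There are 200 camera calls.

TASK

Lock the module cover on the sloped bench console: turn its round knob clockwise, feeling for the dip in drag where the hidden slot lines up, push the knob right in there, and keeping it in turn it on clockwise to its stop, about a quarter turn, so that it stays drawn in when you let go. Leave the multimeter, the circuit board and the screwdriver lying where they are.

Things in the scene. Friction and masses are not known exactly. Their poses are not given: they have to be found in the camera images.
- console: Fixed bench console, 260 deep (x) by 320 wide (y) by 182 mm high, pale sloped front, blue back. Origin: centre of its underside; x points from its front (robot side) to its back, z up. The front panel rises towards +x at 35 deg, from 35 mm high at x=-120 to 182 mm at x=+90; its outward normal is (-0.574, 0, 0.819). Screen, keys and sockets (under 10 mm proud) on the +y half are unused.
- fastener (a point): Fixed point where the knob's axis meets the panel, in the middle of the aluminium cover plate, console (-15, -80, 108.5) mm. z axis: out of the panel, along the knob's axis. The hidden slot below it cannot be seen; it lies at a knob reading anywhere from 0.7 to 1.4 rad, given by no other reading. The knob goes in only within about 0.1 rad of the slot's centre.
- knob_grip (a point): Grip point on the knob's axis, 9 mm below its top, 34 mm above the panel at the start, 23.5 mm when pushed right in; moves and turns with the knob. z: out of the panel; x: along the white pointer line. Knob: round black fluted cylinder, red top, 36 mm diameter, 28 mm tall, its underside 15 mm above the panel at the start (4.5 mm right in). It can be gripped at any angle.
- knob (a joint): Turn of the knob in rad, growing clockwise as seen from outside the panel; starts between 0 and 0.3. Turning it drags about 0.15 N m. About 0.08 rad before the slot's centre a sprung ball drops into a groove: the torque dips by 0.1 to 0.3 N m, then past the centre it rises well above the drag (up to 0.8 N m to leave the groove). Let go within 0.05 rad of the centre, the knob centres itself.
- push (a joint): How far in the knob is, in m: 0 out (a spring returns it), 0.0105 right in. Off the slot it stops at about 0.001 to 0.002. At the slot it goes in against 10 to 14 N. Over 0.0075 in, it turns clockwise (0.8 N m to leave the groove, so grip hard, then about 0.2); a ramp draws it in over the first 1.3 rad, a stop comes about 1.5 rad after the slot. Let go there it stays at 0.009; earlier, less deep or out.
- multimeter: Bystander, loose: orange handheld multimeter, 150 (x) by 78 by 38 mm, lying behind the console or past its -y end. Origin: centre of its underside.
- board: Bystander, loose: green circuit board on a white carrier, 110 (x) by 80 by 26 mm, lying behind the console or past its -y end. Origin: centre of its underside.
- screwdriver: Bystander, loose: yellow screwdriver, 190 mm long, lying across in front of the console. Origin: under its middle; its x axis runs from handle to tip.

How it is judged:
On the way:
1. the knob is lined up with the slot and pushed in (6 mm or more) (value of joint push above 0.006 m), for 0.1 s.
At the end, for the whole second after the job is handed in: The knob, let go, stays drawn in by more than 8.75 mm (it does so once turned about 70 to 90 degrees past the slot) and at rest; the multimeter and the board lie within 20 mm, the screwdriver within 30 mm, of where they started (value of joint push above 0.00875 m and velocity of joint push below 0.002 m/s and distance of each of multimeter, board from where it was at the start of the episode below 0.02 m and distance of screwdriver from where it was at the start of the episode below 0.03 m); the robot touches nothing.
It fails at once if a bystander was knocked away (multimeter or board moved over 20 mm, screwdriver over 30 mm) (distance of any of multimeter, board from where it was at the start of the episode above 0.02 m or distance of screwdriver from where it was at the start of the episode above 0.03 m).
It also fails if it takes over 64 s, if anything falls off the work surface, if the arm or the gripper's body presses on something with over 40 N, if the wrist force passes 120 N, or if a joint passes its speed limit or range.

## Working session

There is one attempt and no reset: what is moved stays moved. The work goes in short steps, Python scripts to look and compute and a tool call to move; the robot and the scene stay as the last step left them, time stands still between calls to the robot, and variables do not carry over. Pictures are saved under pics/ and viewed, at most 10 in all, crops included, and the job is handed in when it is done.

Besides the shell and the picture viewer there is one more tool, called after ">>>" in YAML: its name, and indented under it one key for each argument. play_rows: Moves the arm, as the interface text tells. Its arguments: {"type":"object","properties":{"commands":{"type":"array"},"squeeze":{"type":"number"}},"required":["commands"]}

```bash
mkdir -p pics; ls; cat > h.py <<'E'
import numpy as np, cv2
from bench import get_state, snapshot, r, silhouettes, spot_point
E
python3 - <<'E'
from h import *
ims=[]
for c in ["scene","side"]:
    s=snapshot(c); ims.append(s["image"])
    np.savez(c+".npz",K=s["K"],rvec=s["rvec"],tvec=s["tvec"])
    for n in ["knob_grip","fastener","console","screwdriver","multimeter","board"]:
        print(c,n,[(np.round(d["point"],1).tolist(),round(float(d["p"]),2)) for d in spot_point(c,n)][:2])
    R=cv2.Rodrigues(np.array(s["rvec"],float))[0]; print(c,"pos",-R.T@np.ravel(s["tvec"]))
cv2.imwrite("pics/a.png",ims[0]); cv2.imwrite("pics/b.png",ims[1])
print({k:np.round(v,3) for k,v in get_state().items()})
E
```

```text
pics
scene knob_grip [([278.2, 194.6], 0.5)]
scene fastener [([291.7, 199.8], 0.87)]
scene console [([295.3, 202.9], 0.59)]
scene screwdriver [([218.1, 200.0], 0.79)]
scene multimeter [([284.2, 276.6], 0.86)]
scene board [([384.5, 216.1], 0.75)]
scene pos [ 1.28130995 -0.18262959  1.16986438]
side knob_grip [([345.1, 161.6], 0.6)]
side fastener [([342.9, 175.5], 0.84), ([363.5, 225.4], 0.34)]
side console [([364.4, 222.6], 0.83)]
side screwdriver [([400.6, 187.5], 0.42)]
side multimeter [([293.8, 192.9], 0.48)]
side board [([287.1, 269.6], 0.77)]
side pos [0.42051678 0.85629537 0.55119464]
{'time': np.float64(0.7), 'joint_positions': array([ 1.075,  0.313,  1.498, -0.   ,  1.331, -0.223]), 'qvel': array([-0.   , -0.001,  0.001,  0.002, -0.001, -0.001]), 'effort': array([-2.0000e-03, -4.1211e+01, -2.5986e+01, -0.0000e+00,  1.0000e-03,
       -0.0000e+00]), 'position': array([0.141, 0.506, 0.253]), 'tool_rot': array([[-0.963,  0.269, -0.   ],
       [ 0.269,  0.963, -0.   ],
       [-0.   , -0.   , -1.   ]]), 'force': array([-0.052, -0.912, -0.014]), 'torque': array([-0.014,  0.015, -0.02 ]), 'finger_force': np.float64(0.0), 'opening': np.float64(0.086)}
```

View pics/a.png

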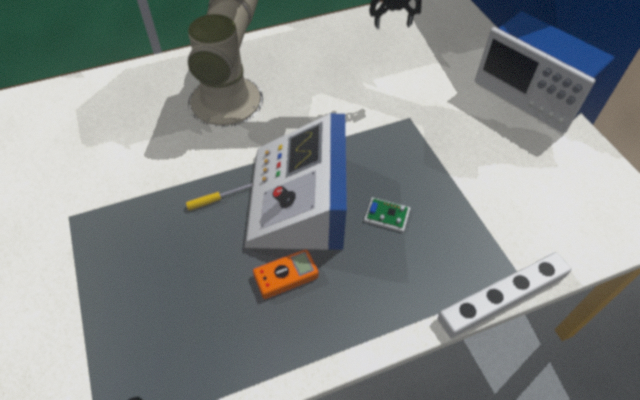

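View pics/b.png

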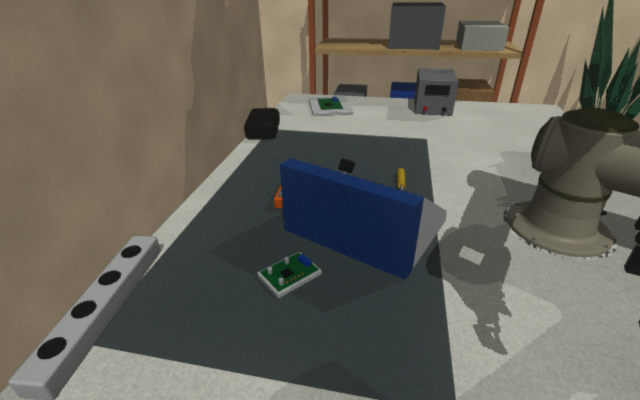

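The scene view shows the console's panel with the knob at (280,192) facing the robot, the screwdriver at (218,200) in front of it, the multimeter at (285,273) past its -y end and the board at (387,214) behind. The side view sees the blue back at (345,215), with the knob showing above it at (346,166). I'll fit the console pose from its silhouettes.

```bash
cat >> h.py <<'E'
from scipy.optimize import minimize
P=[(-.13,0),(-.13,.035),(-.12,.035),(.09,.182),(.13,.182),(.13,0)]
V=np.array([(x,y,z) for x,z in P for y in(-.16,.16)])
def Rz(a): c,s=np.cos(a),np.sin(a); return np.array([[c,-s,0],[s,c,0],[0,0,1.]])
def cam(n): return np.load(n+".npz")
def proj(c,X): return cv2.projectPoints(np.atleast_2d(X).astype(float),c["rvec"],c["tvec"],c["K"],None)[0][:,0]
def ray(c,p):
    R=cv2.Rodrigues(c["rvec"])[0]; o=-R.T@np.ravel(c["tvec"]); d=R.T@np.linalg.inv(c["K"])@[p[0],p[1],1]; return o,d/np.linalg.norm(d)
def onz(c,p,z): o,d=ray(c,p); return o+d*(z-o[2])/d[2]
def tri(ps):
    A=np.zeros((3,3));b=np.zeros(3)
    for n,p in ps: o,d=ray(cam(n),p); M=np.eye(3)-np.outer(d,d); A+=M;b+=M@o
    return np.linalg.solve(A,b)
E
python3 - <<'E'
from h import *
regs={}
for n in ["scene","side"]:
    s=snapshot(n); d=silhouettes(n,"console")[0]; m=d["region"].astype(np.uint8)
    print(n,d["p"],m.sum()); regs[n]=m
    cv2.imwrite(f"pics/m_{n}.png",m*255)
    for t in["knob_grip"]:
        for q in silhouettes(n,t)[:2]: ys,xs=np.nonzero(q["region"]); print(t,q["p"],q["point"],xs.min(),xs.max(),ys.min(),ys.max())
C={n:cam(n) for n in regs}
def cost(p,names=("scene","side"),S=8):
    e=0
    for n in names:
        X=V@Rz(p[2]).T+[p[0],p[1],0]
        h=cv2.convexHull(proj(C[n],X).astype(np.float32))
        m=np.zeros((400,640),np.uint8); cv2.fillConvexPoly(m,np.round(h*256).astype(np.int32),1,shift=8)
        # subpixel-ish: antialiased
        a=np.zeros((400,640),np.uint8); cv2.fillConvexPoly(a,np.round(h*256).astype(np.int32),255,cv2.LINE_AA,8)
        e+=np.abs(a/255.-regs[n]).sum()/regs[n].sum()
    return e
c0=onz(C["scene"],[295,203],0); c1=onz(C["side"],[364,222.6],0); print(c0,c1)
def fit(names):
    best=None
    for a in np.arange(-1.2,1.21,.1):
        e=cost([c0[0],c0[1],a],names)
        if best is None or e<best[0]: best=(e,a)
    o=minimize(cost,[c0[0],c0[1],best[1]],args=(names,),method="Nelder-Mead",options=dict(initial_simplex=np.array([[c0[0],c0[1],best[1]]]*4)+np.vstack([np.zeros(3),np.diag([.02,.02,.1])]),xatol=1e-5,fatol=1e-6))
    return o.x,o.fun
for nm in [("scene",),("side",),("scene","side")]:
    x,f=fit(nm); print(nm,x,f)
R=Rz(x[2]);t=np.array([x[0],x[1],0])
F=t+R@[-.015,-.08,.1085]; nrm=R@[-.5736,0,.8192]; G=F+nrm*.034
print("fastener",F,"grip",G,"n",nrm)
for n in C: print(n,proj(C[n],np.array([F,G,F+nrm*.043,t])))
print("tri grip",tri([("scene",(278.2,194.6)),("side",(345.1,161.6))]))
im=[]
for n in C:
    i=snapshot(n)["image"].copy(); cv2.polylines(i,[np.round(cv2.convexHull(proj(C[n],V@R.T+t).astype(np.float32))).astype(np.int32)],True,(0,0,255),1)
    for q in proj(C[n],np.array([F,G])): cv2.circle(i,tuple(np.round(q).astype(int).tolist()),2,(0,255,255),-1)
    u=proj(C[n],G)[0].astype(int); k=i[max(u[1]-75,0):u[1]+125,u[0]-100:u[0]+100]; im.append(cv2.resize(k,(400,400),interpolation=cv2.INTER_CUBIC))
cv2.imwrite("pics/c.png",np.hstack(im))
E
```

```text
scene 0.81 11285
knob_grip 0.8 [276.3, 195.9] 272 289 186 202
side 0.86 12059
knob_grip 0.56 [342.7, 163.3] 338 353 158 172
[0.47409577 0.07177598 0.        ] [0.46719754 0.0686591  0.        ]
('scene',) [0.46504606 0.0823419  1.14195391] 0.05349978715456054
('side',) [0.46296851 0.07375562 1.16854446] 0.05109583762188847
('scene', 'side') [0.46339465 0.07798247 1.16616029] 0.11868422934771984
fastener [0.53102904 0.03269905 0.1085    ] grip [0.52335126 0.01477155 0.1363528 ] n [-0.22581727 -0.52727936  0.8192    ]
scene [[286.88496662 199.48586475]
 [278.6200791  192.72618726]
 [276.3846425  190.89787074]
 [295.77042002 199.47345787]]
side [[342.13510321 176.3539571 ]
 [346.45293008 163.45674782]
 [347.59756566 160.03775832]
 [365.15413667 224.85083343]]
tri grip [0.52849155 0.01113753 0.13849766]
```

View pics/c.png

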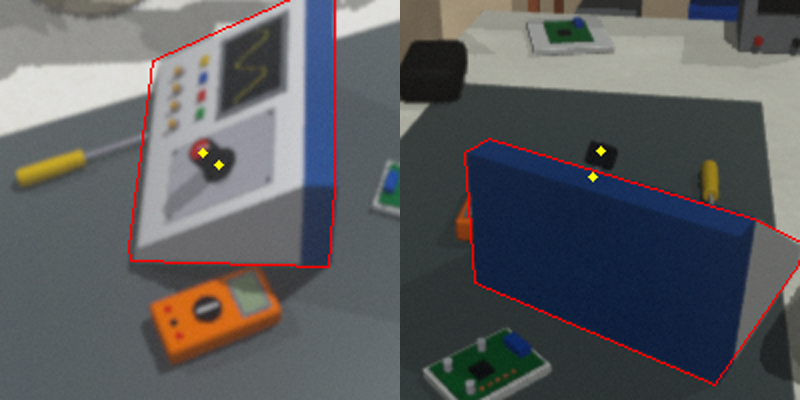

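The outline fits both views; the plate centre suggests about 5 mm of error left, so I'll refine it with the wrist camera. The knob shows at (280,192) in the scene view. Next I'll plan a move to a look pose on the knob's axis.

```bash
cat >> h.py <<'E'
from scipy.spatial.transform import Rotation as Ro
from scipy.linalg import logm, expm
def rows(target_p,target_R,start_p=None,start_R=None,N=None):
    s=get_state(); p0=np.array(s["position"]) if start_p is None else start_p; R0=np.array(s["tool_rot"]) if start_R is None else start_R
    A=np.eye(4);A[:3,:3]=R0;A[:3,3]=p0;B=np.eye(4);B[:3,:3]=target_R;B[:3,3]=target_p
    D=np.linalg.inv(A)@B; w=np.linalg.norm(Ro.from_matrix(D[:3,:3]).as_rotvec()); d=np.linalg.norm(D[:3,3])
    N=N or int(np.ceil(max(w/.12,d/.035))); E=expm(np.real(logm(D))/N)
    print("N",N,"row",np.round(E[:3,3],4).tolist(),np.round(Ro.from_matrix(E[:3,:3]).as_rotvec(),4).tolist())
    M=A.copy(); 
    for i in range(N):
        M=M@E
        if i%4==3 or i==N-1: print(i+1,np.round(M[:3,3],3))
def minrot(zt,R0):
    z0=R0[:,2]; ax=np.cross(z0,zt); a=np.arctan2(np.linalg.norm(ax),z0@zt); return Ro.from_rotvec(ax/np.linalg.norm(ax)*a).as_matrix()@R0
E
python3 - <<'E'
from h import *
n=np.array([-.2258,-.5273,.8192]); G=np.array([.526,.015,.137])
R0=get_state()["tool_rot"]; p=np.array(get_state()["position"])+[0,0,.16]
rows(G+n*.2,minrot(-n,np.array(R0)),p,np.array(R0))
E
```

```text
N 20 row [-0.0242, -0.0252, -0.0005] [-0.0303, -0.004, -0.0]
4 [0.208 0.382 0.412]
8 [0.274 0.26  0.399]
12 [0.342 0.14  0.376]
16 [0.41  0.023 0.343]
20 [ 0.481 -0.09   0.301]
```

>>> play_rows:
  commands:
    - [0,[0,0,-0.04],[0,0,0]]
    - [0,[0,0,-0.04],[0,0,0]]
    - [0,[0,0,-0.04],[0,0,0]]
    - [0,[0,0,-0.04],[0,0,0]]

```text
time: 1.5
position: [0.1413, 0.5053, 0.4151]
tool_rot: [[-0.963, 0.269, 0.0], [0.269, 0.963, 0.0], [-0.0, 0.0, -1.0]]
force: [0.1, 0.5, -0.2]
opening: 0.0853
finger_force: 0.0
```

>>> play_rows:
  commands:
    - [0,[-0.0242,-0.0252,-0.0005],[-0.0303,-0.004,0]]
    - [0,[-0.0242,-0.0252,-0.0005],[-0.0303,-0.004,0]]
    - [0,[-0.0242,-0.0252,-0.0005],[-0.0303,-0.004,0]]
    - [0,[-0.0242,-0.0252,-0.0005],[-0.0303,-0.004,0]]
    - [0,[-0.0242,-0.0252,-0.0005],[-0.0303,-0.004,0]]
    - [0,[-0.0242,-0.0252,-0.0005],[-0.0303,-0.004,0]]
    - [0,[-0.0242,-0.0252,-0.0005],[-0.0303,-0.004,0]]
    - [0,[-0.0242,-0.0252,-0.0005],[-0.0303,-0.004,0]]
    - [0,[-0.0242,-0.0252,-0.0005],[-0.0303,-0.004,0]]
    - [0,[-0.0242,-0.0252,-0.0005],[-0.0303,-0.004,0]]

```text
time: 2.5
position: [0.3078, 0.1985, 0.3886]
tool_rot: [[-0.961, 0.251, 0.12], [0.275, 0.92, 0.278], [-0.041, 0.3, -0.953]]
force: [0.3, 0.3, 0.5]
opening: 0.0852
finger_force: 0.0
```

>>> play_rows:
  commands:
    - [0,[-0.0242,-0.0252,-0.0005],[-0.0303,-0.004,0]]
    - [0,[-0.0242,-0.0252,-0.0005],[-0.0303,-0.004,0]]
    - [0,[-0.0242,-0.0252,-0.0005],[-0.0303,-0.004,0]]
    - [0,[-0.0242,-0.0252,-0.0005],[-0.0303,-0.004,0]]
    - [0,[-0.0242,-0.0252,-0.0005],[-0.0303,-0.004,0]]
    - [0,[-0.0242,-0.0252,-0.0005],[-0.0303,-0.004,0]]
    - [0,[-0.0242,-0.0252,-0.0005],[-0.0303,-0.004,0]]
    - [0,[-0.0242,-0.0252,-0.0005],[-0.0303,-0.004,0]]
    - [0,[-0.0242,-0.0252,-0.0005],[-0.0303,-0.004,0]]
    - [0,[-0.0242,-0.0252,-0.0005],[-0.0303,-0.004,0]]
    - [0,[0,0,0],[0,0,0]]
    - [0,[0,0,0],[0,0,0]]

```text
time: 3.7
position: [0.4804, -0.0903, 0.2994]
tool_rot: [[-0.954, 0.2, 0.225], [0.292, 0.797, 0.528], [-0.074, 0.569, -0.819]]
force: [0.5, -0.1, 0.7]
opening: 0.0856
finger_force: 0.0
```

```bash
cat >> h.py <<'E'
def wr(name,spots=("knob_grip","fastener")):
    s=snapshot("wrist"); c=dict(K=np.array(s["K"]),rvec=np.array(s["rvec"],float),tvec=np.array(s["tvec"],float)); cv2.imwrite(f"pics/{name}.png",s["image"]); np.savez(name+".npz",**c)
    R=cv2.Rodrigues(c["rvec"])[0]; print("cam",-R.T@np.ravel(c["tvec"]),"z",R[2])
    for n in spots: print(n,[(np.round(d["point"],1).tolist(),round(float(d["p"]),2)) for d in spot_point("wrist",n)][:2])
    return s["image"],c
E
python3 - <<'E'
from h import *
s=get_state(); print(np.round(s["joint_positions"],3),s["position"],s["time"])
i,c=wr("w1"); 
n=np.array([-.2258,-.5273,.8192]); F=np.array([.53103,.0327,.1085])
print(proj(c,np.array([F,F+.034*n,F+.043*n])))
E
```

```text
[-0.709  0.206  1.626  0.58   1.526 -2.097] [ 0.4803502  -0.09027179  0.29937598] 3.7
cam [ 0.38898104 -0.13462272  0.39327711] z [ 0.47041848  0.43144573 -0.76977986]
knob_grip [([325.2, 181.9], 0.58)]
fastener [([328.5, 174.5], 0.55), ([301.7, 111.0], 0.32)]
[[324.61501695 174.70331711]
 [324.60808967 179.96497939]
 [324.60601594 181.54009661]]
```

View pics/w1.png

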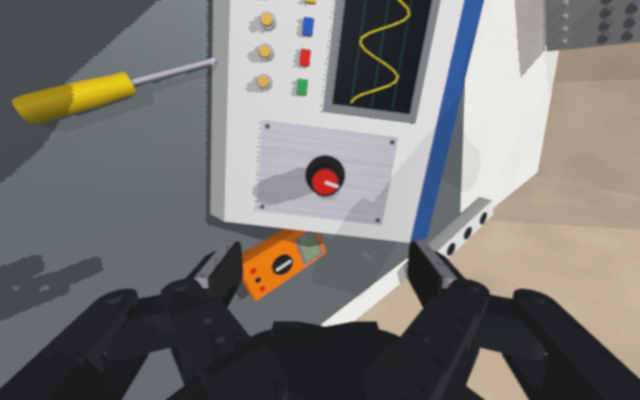

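The wrist view agrees with the model: the plate's centre (from its screws) is at (325.4,175.5) against 324.6,174.7 predicted, and the red top at (325,182) against 324.6,181.5. I'll refine position and yaw from the plate screws at (267,126), (393,142), (378,220) and (262,207).

```bash
python3 - <<'E'
from h import *
from scipy.optimize import least_squares
c=cam("w1"); u=np.array([(267,126),(393,142),(378,220),(262,207)],float)
# (left=low slope,top=+y) ...
def model(q):
    x,y,yaw,a,b=q; R=Rz(yaw); e=R@[.8192,0,.5736]; f=R@[0,1,0]; n=R@[-.5736,0,.8192]; F=np.array([x,y,.1085])
    return F,n,np.array([F-a*e+b*f,F+a*e+b*f,F+a*e-b*f,F-a*e-b*f])
def res(q):
    F,n,X=model(q); return np.r_[(proj(c,X)-u).ravel(),(proj(c,F+.043*n)[0]-[325,182])]
o=least_squares(res,[.531,.0327,1.166,.05,.05],x_scale=[.01,.01,.1,.01,.01]); print(o.x,o.fun.round(2))
F,n,X=model(o.x); G=F+.034*n; print(F,n,G)
s=get_state(); R=np.array(s["tool_rot"]); p=np.array(s["position"])
# at grasp the grasp point is 3mm ahead of TCP
Rt=minrot(-n,R)
rows(G+n*(.003+.08),Rt,N=4)
print("final shift in target tool frame",Rt.T@(G+n*.003-(G+n*.083)))
np.savez("goal.npz",F=F,n=n,G=G,Rt=Rt)
E
```

```text
[0.53211771 0.03335131 1.17774864 0.07903649 0.05271929] [ 0.02 -0.03 -0.28 -0.21  0.15  0.16 -0.12 -0.36  0.22  0.4 ]
[0.53211771 0.03335131 0.1085    ] [-0.21969194 -0.52986075  0.8192    ] [0.52464818 0.01533604 0.1363528 ]
N 4 row [-0.0001, -0.0003, 0.0292] [-0.0002, 0.0017, 0.0]
4 [ 0.506 -0.029  0.204]
final shift in target tool frame [4.12475553e-17 9.59626293e-18 8.00042239e-02]
```

>>> play_rows:
  commands:
    - [0,[-0.0001,-0.0003,0.0292],[-0.0002,0.0017,0]]
    - [0,[-0.0001,-0.0003,0.0292],[-0.0002,0.0017,0]]
    - [0,[-0.0001,-0.0003,0.0292],[-0.0002,0.0017,0]]
    - [0,[-0.0001,-0.0003,0.0292],[-0.0002,0.0017,0]]
    - [0,[0,0,0.02],[0,0,0]]
    - [0,[0,0,0.01],[0,0,0]]
    - [0,[0,0,0],[0,0,0]]
    - [0,[0,0,0],[0,0,0]]

```text
time: 4.65
position: [0.5134, -0.0137, 0.1799]
tool_rot: [[-0.955, 0.198, 0.22], [0.287, 0.798, 0.53], [-0.071, 0.569, -0.819]]
force: [0.2, -0.8, 0.7]
opening: 0.0855
finger_force: 0.0
```

```bash
cat >> h.py <<'E'
def where():
    g=np.load("goal.npz"); s=get_state(); R=np.array(s["tool_rot"]); p=np.array(s["position"])
    n=g["n"]; v=p-g["G"]; print("t",s["time"],"along n mm",1e3*v@n,"lateral tool mm",(1e3*R.T@(v-n*(v@n))).round(1),"tilt",Ro.from_matrix(R.T@g["Rt"]).as_rotvec().round(4),"q",np.round(s["joint_positions"],3),"open",s["opening"],"ff",s["finger_force"],"F tool",(R.T@s["force"]).round(2),"T tool",(R.T@s["torque"]).round(3))
E
python3 - <<'E'
from h import *
where(); i,c=wr("w2"); g=np.load("goal.npz"); print(proj(c,np.array([g["F"],g["G"],g["G"]+.009*g["n"]])))
E
```

```text
t 4.65 along n mm 53.51662608783195 lateral tool mm [-0.7 -0.6  0. ] tilt [ 0.      0.0008 -0.0004] q [-0.533  0.35   1.776  0.656  1.198 -2.137] open 0.08545902982539913 ff 0.0 F tool [-0.45 -0.19 -0.96] T tool [0.291 0.054 0.011]
cam [ 0.42249332 -0.05851876  0.2739698 ] z [ 0.46627175  0.43415083 -0.77078123]
knob_grip [([324.7, 224.8], 0.64)]
fastener [([327.6, 207.0], 0.72)]
[[325.8070685  209.51714448]
 [325.97077321 224.95528946]
 [326.02424878 229.99829394]]
```

View pics/w2.png

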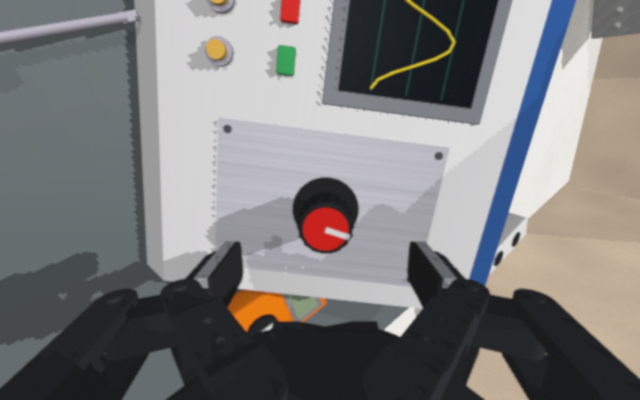

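The red top's centre is at (326,230), exactly as predicted. I'll go in and grip.

>>> play_rows:
  commands:
    - [0,[0.0007,0.0006,0.01],[0,0,0]]
    - [0,[0,0,0.01],[0,0,0]]
    - [0,[0,0,0.01],[0,0,0]]
    - [0,[0,0,0.01],[0,0,0]]
    - [0,[0,0,0.006],[0,0,0]]
    - [0,[0,0,0.0035],[0,0,0]]
    - [0,[0,0,0],[0,0,0]]

```text
time: 5.5
position: [0.5234, 0.0138, 0.1383]
tool_rot: [[-0.955, 0.199, 0.219], [0.287, 0.797, 0.531], [-0.069, 0.57, -0.819]]
force: [-0.4, -0.9, 0.2]
opening: 0.0852
finger_force: 0.0
```

>>> play_rows:
  commands:
    - [1,[0,0,0],[0,0,0]]
    - [1,[0,0,0],[0,0,0]]
    - [1,[0,0,0],[0,0,0]]
    - [1,[0,0,0],[0,0,0]]
    - [1,[0,0,0],[0,0,0]]
    - [1,[0,0,0],[0,0,0]]
    - [1,[0,0,0],[0,0,0]]
    - [1,[0,0,0],[0,0,0]]
    - [1,[0,0,0],[0,0,0]]
    - [1,[0,0,0],[0,0,0]]
  squeeze: 100

```text
time: 6.5
position: [0.5236, 0.0133, 0.1394]
tool_rot: [[-0.955, 0.198, 0.22], [0.287, 0.798, 0.53], [-0.07, 0.57, -0.819]]
force: [-3.4, -1.4, 7.5]
opening: 0.0335
finger_force: 99.0
```

```bash
python3 -c "
from h import *
where()"
```

```text
t 6.5 along n mm 3.798774287911656 lateral tool mm [ 0.2 -0.1  0. ] tilt [ 0.0006  0.0001 -0.0009] q [-0.472  0.418  1.803  0.701  1.092 -2.16 ] open 0.03346302508534507 ff 99.02111649513245 F tool [ 2.33  2.54 -7.63] T tool [ 0.063  0.485 -0.027]
```

>>> play_rows:
  commands:
    - [1,[0,0,-0.001],[0,0,0]]
    - [1,[0,0,0],[0,0,0.05]]
    - [1,[0,0,0],[0,0,0.05]]
    - [1,[0,0,0],[0,0,0.05]]
    - [1,[0,0,0],[0,0,0]]
    - [1,[0,0,0],[0,0,0]]

```text
time: 7.1
position: [0.5234, 0.0131, 0.1394]
tool_rot: [[-0.915, 0.338, 0.22], [0.403, 0.746, 0.531], [0.016, 0.574, -0.819]]
force: [4.0, 4.8, -1.8]
opening: 0.0335
finger_force: 101.0
```

```bash
python3 -c "
from h import *
where()"
```

```text
t 7.1 along n mm 3.9529691505998152 lateral tool mm [ 0.3 -0.3  0. ] tilt [ 0.0008 -0.0002 -0.1505] q [-0.472  0.418  1.804  0.7    1.093 -2.011] open 0.033530835779468006 ff 101.0161828994751 F tool [-1.74  3.91  4.93] T tool [-0.204 -0.441  0.07 ]
```

>>> play_rows:
  commands:
    - [1,[0,0,0],[0,0,0.04]]
    - [1,[0,0,0],[0,0,0.04]]

```text
time: 7.3
position: [0.5234, 0.0131, 0.1394]
tool_rot: [[-0.885, 0.411, 0.22], [0.462, 0.711, 0.53], [0.062, 0.571, -0.819]]
force: [4.9, 3.9, -2.0]
opening: 0.0339
finger_force: 100.7
```

```bash
python3 -c "
from h import *
where()"
```

```text
t 7.3 along n mm 3.9688281275339006 lateral tool mm [ 0.2 -0.3  0. ] tilt [ 6.000e-04 -2.000e-04 -2.316e-01] q [-0.472  0.418  1.804  0.7    1.093 -1.93 ] open 0.03388349685347237 ff 100.70538282394409 F tool [-2.71  3.65  4.73] T tool [-0.347 -0.342 -0.092]
```

>>> play_rows:
  commands:
    - [1,[0,0,0],[0,0,0.04]]

```text
time: 7.4
position: [0.5234, 0.0131, 0.1394]
tool_rot: [[-0.868, 0.446, 0.22], [0.49, 0.692, 0.53], [0.085, 0.568, -0.819]]
force: [3.4, 3.6, -3.9]
opening: 0.0336
finger_force: 100.9
```

```bash
python3 -c "
from h import *
where()"
```

```text
t 7.4 along n mm 3.9624996654378064 lateral tool mm [ 0.2 -0.4  0. ] tilt [ 0.0006 -0.0003 -0.2717] q [-0.472  0.418  1.804  0.7    1.093 -1.89 ] open 0.03362609883270182 ff 100.90923070907593 F tool [-1.52  1.81  5.84] T tool [ 0.132 -0.403 -0.122]
```

```bash
cat > w.py <<'E'
from h import *
g=np.load("goal.npz"); s=get_state(); R=np.array(s["tool_rot"]); p=np.array(s["position"])
print("t",s["time"],"turn",round(-Ro.from_matrix(R.T@g["Rt"]).as_rotvec()[2],4),"q6",round(s["joint_positions"][5],4),"Tz",round((R.T@s["torque"])[2],3),"eff",round(s["effort"][5],3),"Fz",round((R.T@s["force"])[2],1),"n",round(1e3*(p-g["G"])@g["n"],2))
E
python3 w.py
```

```text
t 7.4 turn 0.2717 q6 -1.8896 Tz -0.122 eff -0.441 Fz 5.8 n 3.96
```

>>> play_rows:
  commands:
    - [1,[0,0,0],[0,0,0.03]]

```text
time: 7.5
position: [0.5234, 0.0131, 0.1394]
tool_rot: [[-0.854, 0.472, 0.22], [0.511, 0.677, 0.53], [0.102, 0.565, -0.819]]
force: [4.6, 4.1, -1.8]
opening: 0.0336
finger_force: 100.7
```

```bash
python3 w.py
```

```text
t 7.5 turn 0.3016 q6 -1.8597 Tz -0.138 eff -0.192 Fz 4.7 n 3.95
```

>>> play_rows:
  commands:
    - [1,[0,0,0],[0,0,0.03]]

```text
time: 7.6
position: [0.5234, 0.0131, 0.1394]
tool_rot: [[-0.839, 0.497, 0.22], [0.53, 0.661, 0.53], [0.118, 0.562, -0.819]]
force: [3.4, 3.4, -2.6]
opening: 0.0332
finger_force: 100.9
```

```bash
python3 w.py
```

```text
t 7.6 turn 0.3312 q6 -1.83 Tz -0.141 eff -0.308 Fz 4.7 n 3.97
```

>>> play_rows:
  commands:
    - [1,[0,0,0],[0,0,0.03]]

```text
time: 7.7
position: [0.5234, 0.0131, 0.1394]
tool_rot: [[-0.824, 0.522, 0.22], [0.55, 0.645, 0.53], [0.135, 0.558, -0.819]]
force: [3.9, 3.5, -2.0]
opening: 0.0335
finger_force: 100.6
```

```bash
python3 w.py
```

```text
t 7.7 turn 0.3612 q6 -1.8 Tz -0.064 eff -0.287 Fz 4.4 n 3.98
```

>>> play_rows:
  commands:
    - [1,[0,0,0],[0,0,0.03]]

```text
time: 7.8
position: [0.5234, 0.0131, 0.1394]
tool_rot: [[-0.808, 0.547, 0.22], [0.569, 0.628, 0.53], [0.152, 0.553, -0.819]]
force: [3.0, 2.4, -4.4]
opening: 0.0334
finger_force: 100.9
```

```bash
python3 w.py
```

```text
t 7.8 turn 0.3912 q6 -1.77 Tz -0.128 eff -0.311 Fz 5.5 n 3.96
```

>>> play_rows:
  commands:
    - [1,[0,0,0],[0,0,0.03]]

```text
time: 7.9
position: [0.5234, 0.013, 0.1394]
tool_rot: [[-0.791, 0.571, 0.22], [0.588, 0.611, 0.53], [0.168, 0.549, -0.819]]
force: [5.6, 3.9, -1.9]
opening: 0.0331
finger_force: 100.6
```

```bash
python3 w.py
```

```text
t 7.9 turn 0.4213 q6 -1.74 Tz -0.051 eff -0.299 Fz 4.9 n 3.95
```

>>> play_rows:
  commands:
    - [1,[0,0,0],[0,0,0.03]]

```text
time: 8.0
position: [0.5234, 0.013, 0.1394]
tool_rot: [[-0.774, 0.594, 0.22], [0.606, 0.593, 0.53], [0.185, 0.543, -0.819]]
force: [3.0, 1.6, -5.1]
opening: 0.0333
finger_force: 100.9
```

```bash
python3 w.py
```

```text
t 8.0 turn 0.4513 q6 -1.71 Tz -0.129 eff -0.301 Fz 5.7 n 3.97
```

>>> play_rows:
  commands:
    - [1,[0,0,0],[0,0,0.03]]

```text
time: 8.1
position: [0.5234, 0.013, 0.1394]
tool_rot: [[-0.756, 0.617, 0.22], [0.623, 0.575, 0.53], [0.201, 0.538, -0.819]]
force: [5.0, 4.8, -2.3]
opening: 0.033
finger_force: 100.5
```

```bash
python3 w.py
```

```text
t 8.1 turn 0.4813 q6 -1.6799 Tz -0.034 eff -0.3 Fz 5.6 n 3.97
```

>>> play_rows:
  commands:
    - [1,[0,0,0],[0,0,0.03]]

```text
time: 8.2
position: [0.5234, 0.013, 0.1393]
tool_rot: [[-0.737, 0.639, 0.22], [0.64, 0.556, 0.53], [0.217, 0.531, -0.819]]
force: [2.7, 2.4, -5.1]
opening: 0.0336
finger_force: 100.9
```

```bash
python3 w.py
```

```text
t 8.2 turn 0.5113 q6 -1.65 Tz -0.102 eff -0.315 Fz 6.1 n 3.96
```

>>> play_rows:
  commands:
    - [1,[0,0,0],[0,0,0.03]]

```text
time: 8.3
position: [0.5234, 0.013, 0.1393]
tool_rot: [[-0.717, 0.661, 0.22], [0.657, 0.536, 0.53], [0.233, 0.524, -0.819]]
force: [4.5, 3.9, -2.5]
opening: 0.0337
finger_force: 100.6
```

```bash
python3 w.py
```

```text
t 8.3 turn 0.5414 q6 -1.6199 Tz 0.002 eff -0.367 Fz 5.1 n 3.96
```

>>> play_rows:
  commands:
    - [1,[0,0,0],[0,0,0.03]]

```text
time: 8.4
position: [0.5233, 0.0131, 0.1393]
tool_rot: [[-0.697, 0.683, 0.219], [0.673, 0.516, 0.53], [0.249, 0.517, -0.819]]
force: [3.3, 2.7, -3.7]
opening: 0.0335
finger_force: 101.0
```

```bash
python3 w.py
```

```text
t 8.4 turn 0.5716 q6 -1.5898 Tz -0.12 eff -0.342 Fz 5.2 n 3.89
```

>>> play_rows:
  commands:
    - [1,[0,0,0],[0,0,0.03]]

```text
time: 8.5
position: [0.5234, 0.013, 0.1393]
tool_rot: [[-0.676, 0.703, 0.22], [0.688, 0.496, 0.53], [0.264, 0.51, -0.819]]
force: [3.8, 3.3, -2.9]
opening: 0.0337
finger_force: 101.1
```

```bash
python3 w.py
```

```text
t 8.5 turn 0.6016 q6 -1.5599 Tz 0.008 eff -0.402 Fz 5.0 n 3.91
```

>>> play_rows:
  commands:
    - [1,[0,0,0],[0,0,0.03]]

```text
time: 8.6
position: [0.5233, 0.013, 0.1393]
tool_rot: [[-0.655, 0.723, 0.22], [0.702, 0.475, 0.53], [0.279, 0.501, -0.819]]
force: [4.0, 3.2, -3.6]
opening: 0.0337
finger_force: 101.0
```

```bash
python3 w.py
```

```text
t 8.6 turn 0.6317 q6 -1.5299 Tz -0.068 eff -0.369 Fz 5.5 n 3.89
```

>>> play_rows:
  commands:
    - [1,[0,0,0],[0,0,0.03]]

```text
time: 8.7
position: [0.5233, 0.013, 0.1392]
tool_rot: [[-0.633, 0.743, 0.219], [0.716, 0.454, 0.53], [0.294, 0.493, -0.819]]
force: [3.1, 1.7, -3.6]
opening: 0.0338
finger_force: 101.0
```

```bash
python3 w.py
```

```text
t 8.7 turn 0.6616 q6 -1.4999 Tz -0.075 eff -0.324 Fz 4.5 n 3.89
```

>>> play_rows:
  commands:
    - [1,[0,0,0],[0,0,0.03]]

```text
time: 8.8
position: [0.5233, 0.013, 0.1392]
tool_rot: [[-0.61, 0.761, 0.219], [0.73, 0.432, 0.53], [0.309, 0.484, -0.819]]
force: [3.4, 2.2, -4.4]
opening: 0.0334
finger_force: 101.0
```

```bash
python3 w.py
```

```text
t 8.8 turn 0.6914 q6 -1.4701 Tz -0.206 eff -0.175 Fz 5.5 n 3.9
```

>>> play_rows:
  commands:
    - [1,[0,0,0],[0,0,0.03]]

```text
time: 8.9
position: [0.5234, 0.0129, 0.1393]
tool_rot: [[-0.587, 0.779, 0.22], [0.742, 0.41, 0.53], [0.323, 0.474, -0.819]]
force: [4.4, 2.7, -3.7]
opening: 0.0339
finger_force: 101.1
```

```bash
python3 w.py
```

```text
t 8.9 turn 0.7213 q6 -1.44 Tz -0.169 eff -0.267 Fz 5.4 n 3.96
```

>>> play_rows:
  commands:
    - [1,[0,0,0],[0,0,0.03]]

```text
time: 9.0
position: [0.5234, 0.0129, 0.1393]
tool_rot: [[-0.564, 0.796, 0.22], [0.754, 0.388, 0.53], [0.337, 0.464, -0.819]]
force: [3.1, 2.5, -3.7]
opening: 0.0334
finger_force: 101.0
```

```bash
python3 w.py
```

```text
t 9.0 turn 0.7508 q6 -1.4103 Tz -0.493 eff 0.089 Fz 5.0 n 3.97
```

>>> play_rows:
  commands:
    - [1,[0,0,0],[0,0,0.03]]

```text
time: 9.1
position: [0.5233, 0.013, 0.1392]
tool_rot: [[-0.54, 0.813, 0.219], [0.765, 0.365, 0.53], [0.351, 0.454, -0.819]]
force: [3.4, 4.3, -5.1]
opening: 0.0336
finger_force: 101.0
```

```bash
python3 w.py
```

```text
t 9.1 turn 0.781 q6 -1.3802 Tz -0.103 eff -0.26 Fz 7.2 n 3.92
```

>>> play_rows:
  commands:
    - [1,[0,0,0],[0,0,0.03]]

```text
time: 9.2
position: [0.5233, 0.0129, 0.1392]
tool_rot: [[-0.515, 0.829, 0.219], [0.776, 0.342, 0.53], [0.364, 0.443, -0.819]]
force: [3.6, 2.4, -4.1]
opening: 0.0334
finger_force: 101.4
```

```bash
python3 w.py
```

```text
t 9.2 turn 0.8112 q6 -1.3501 Tz -0.113 eff -0.266 Fz 5.4 n 3.91
```

>>> play_rows:
  commands:
    - [1,[0,0,0],[0,0,0.03]]

```text
time: 9.3
position: [0.5233, 0.0129, 0.1392]
tool_rot: [[-0.49, 0.844, 0.219], [0.786, 0.318, 0.53], [0.377, 0.432, -0.819]]
force: [3.4, 2.6, -3.5]
opening: 0.0335
finger_force: 101.5
```

```bash
python3 w.py
```

```text
t 9.3 turn 0.8412 q6 -1.3201 Tz -0.216 eff -0.182 Fz 5.0 n 3.93
```

The drag dips at turn 0.54–0.63 and peaks at about 0.75, so the slot's centre is near 0.65. I'll go back there and start to push.

>>> play_rows:
  commands:
    - [1,[0,0,0],[0,0,-0.06]]
    - [1,[0,0,0],[0,0,-0.06]]
    - [1,[0,0,0],[0,0,-0.06]]
    - [1,[0,0,0],[0,0,-0.01]]
  squeeze: 120

```text
time: 9.7
position: [0.5233, 0.013, 0.1393]
tool_rot: [[-0.641, 0.735, 0.22], [0.711, 0.462, 0.53], [0.288, 0.496, -0.819]]
force: [2.8, 3.2, -3.7]
opening: 0.033
finger_force: 121.0
```

```bash
python3 w.py
```

```text
t 9.7 turn 0.6499 q6 -1.5116 Tz 0.028 eff -0.458 Fz 5.3 n 3.98
```

>>> play_rows:
  commands:
    - [1,[0,0,0.002],[0,0,0]]
    - [1,[0,0,0.001],[0,0,0]]
    - [1,[0,0,0.001],[0,0,0]]
    - [1,[0,0,0],[0,0,0]]

```text
time: 10.1
position: [0.5241, 0.015, 0.1361]
tool_rot: [[-0.64, 0.736, 0.219], [0.712, 0.461, 0.53], [0.289, 0.495, -0.819]]
force: [-0.8, -0.9, 0.6]
opening: 0.0333
finger_force: 121.8
```

```bash
python3 w.py
```

```text
t 10.1 turn 0.6519 q6 -1.5114 Tz 0.052 eff -0.079 Fz -1.2 n 0.09
```

>>> play_rows:
  commands:
    - [1,[0,0,0.002],[0,0,0]]
    - [1,[0,0,0.002],[0,0,0]]
    - [1,[0,0,0],[0,0,0]]

```text
time: 10.4
position: [0.525, 0.0168, 0.1332]
tool_rot: [[-0.64, 0.736, 0.219], [0.712, 0.461, 0.53], [0.289, 0.495, -0.819]]
force: [-5.3, -6.3, 9.1]
opening: 0.033
finger_force: 122.9
```

```bash
python3 w.py
```

```text
t 10.4 turn 0.6512 q6 -1.5137 Tz 0.159 eff -0.119 Fz -11.9 n -3.51
```

>>> play_rows:
  commands:
    - [1,[0,0,0.001],[0,0,0]]
    - [1,[0,0,0.001],[0,0,0]]
    - [1,[0,0,0],[0,0,0]]

```text
time: 10.7
position: [0.5255, 0.0178, 0.1316]
tool_rot: [[-0.64, 0.736, 0.219], [0.712, 0.461, 0.53], [0.289, 0.495, -0.819]]
force: [-6.3, -6.4, 9.3]
opening: 0.0332
finger_force: 122.9
```

```bash
python3 w.py
python3 - <<'E'
from h import *
i,c=wr("w3"); cv2.imwrite("pics/w3c.png",i)
E
```

```text
t 10.7 turn 0.6511 q6 -1.5147 Tz 0.129 eff -0.121 Fz -12.4 n -5.38
cam [0.4558473  0.00153106 0.24994589] z [ 0.3816935   0.32132239 -0.86663833]
knob_grip [([323.5, 262.9], 0.95)]
fastener [([327.6, 241.3], 0.7)]
```

View pics/w3.png

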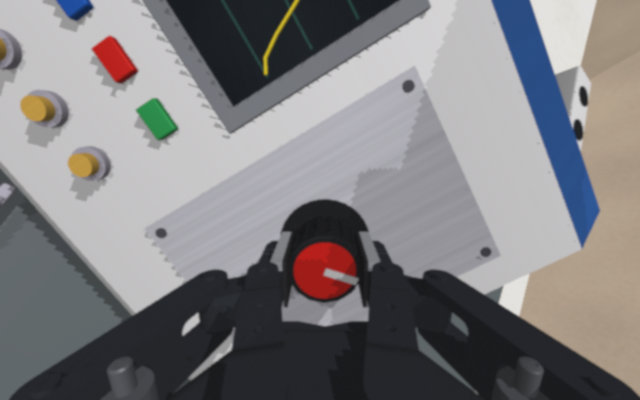

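The pointer sits at (340,276), at the same angle in the hand as before, so there's no slip. The knob is going in against a steady 12 N, so I'll push to the end.

>>> play_rows:
  commands:
    - [1,[0,0,0.001],[0,0,0]]
    - [1,[0,0,0.001],[0,0,0]]
    - [1,[0,0,0],[0,0,0]]

```text
time: 11.15
position: [0.5258, 0.0185, 0.1305]
tool_rot: [[-0.641, 0.736, 0.219], [0.712, 0.462, 0.53], [0.288, 0.495, -0.819]]
force: [-10.4, -10.0, 16.0]
opening: 0.0332
finger_force: 124.1
```

```bash
python3 w.py
```

```text
t 11.15 turn 0.6506 q6 -1.5158 Tz 0.14 eff -0.158 Fz -20.7 n -6.72
```

>>> play_rows:
  commands:
    - [1,[0,0,0.001],[0,0,0]]
    - [1,[0,0,0],[0,0,0]]

```text
time: 11.35
position: [0.526, 0.0187, 0.1304]
tool_rot: [[-0.641, 0.735, 0.22], [0.711, 0.462, 0.529], [0.288, 0.496, -0.819]]
force: [-17.3, -14.9, 24.0]
opening: 0.0332
finger_force: 125.4
```

```bash
python3 w.py
```

```text
t 11.35 turn 0.6497 q6 -1.5166 Tz 0.005 eff -0.039 Fz -31.3 n -6.94
```

Bottomed at about 10.7 mm. Next I turn it on while holding it in.

>>> play_rows:
  commands:
    - [1,[0,0,-0.0005],[0,0,0.05]]
    - [1,[0,0,0],[0,0,0.05]]
    - [1,[0,0,0],[0,0,0.05]]
    - [1,[0,0,0],[0,0,0.05]]
    - [1,[0,0,0],[0,0,0.05]]
    - [1,[0,0,0],[0,0,0.05]]

```text
time: 11.95
position: [0.5258, 0.0186, 0.1303]
tool_rot: [[-0.393, 0.893, 0.219], [0.817, 0.23, 0.529], [0.422, 0.387, -0.82]]
force: [-15.2, -11.5, 19.6]
opening: 0.0332
finger_force: 124.6
```

```bash
python3 w.py
```

```text
t 11.95 turn 0.9521 q6 -1.2145 Tz -0.216 eff -0.499 Fz -25.5 n -6.91
```

>>> play_rows:
  commands:
    - [1,[0,0,0],[0,0,0.06]]
    - [1,[0,0,0],[0,0,0.06]]
    - [1,[0,0,0],[0,0,0.06]]
    - [1,[0,0,0],[0,0,0.06]]
    - [1,[0,0,0],[0,0,0.06]]
    - [1,[0,0,0],[0,0,0.06]]
    - [1,[0,0,0],[0,0,0.06]]
    - [1,[0,0,0],[0,0,0.06]]
    - [1,[0,0,0],[0,0,0.06]]
    - [1,[0,0,0],[0,0,0.06]]

```text
time: 12.95
position: [0.5256, 0.0186, 0.1303]
tool_rot: [[0.18, 0.959, 0.219], [0.804, -0.271, 0.529], [0.567, 0.081, -0.82]]
force: [-17.4, -12.1, 19.2]
opening: 0.0328
finger_force: 124.7
```

```bash
python3 w.py
```

```text
t 12.95 turn 1.5523 q6 -0.6141 Tz -0.179 eff -0.665 Fz -26.0 n -6.93
```

>>> play_rows:
  commands:
    - [1,[0,0,0],[0,0,0.06]]
    - [1,[0,0,0],[0,0,0.06]]
    - [1,[0,0,0],[0,0,0.06]]
    - [1,[0,0,0],[0,0,0.06]]
    - [1,[0,0,0],[0,0,0.06]]
    - [1,[0,0,0],[0,0,0.06]]
    - [1,[0,0,0],[0,0,0.06]]
    - [1,[0,0,0],[0,0,0.05]]

```text
time: 13.75
position: [0.5255, 0.0187, 0.1303]
tool_rot: [[0.595, 0.774, 0.218], [0.594, -0.606, 0.529], [0.542, -0.185, -0.82]]
force: [-18.3, -11.2, 20.7]
opening: 0.033
finger_force: 124.7
```

```bash
python3 w.py
```

```text
t 13.75 turn 2.0221 q6 -0.1442 Tz -0.041 eff -0.469 Fz -26.9 n -6.93
```

>>> play_rows:
  commands:
    - [1,[0,0,0],[0,0,0.03]]
    - [1,[0,0,0],[0,0,0.03]]

```text
time: 13.95
position: [0.5255, 0.0187, 0.1303]
tool_rot: [[0.639, 0.737, 0.218], [0.557, -0.64, 0.529], [0.53, -0.217, -0.82]]
force: [-17.1, -10.9, 19.5]
opening: 0.033
finger_force: 124.7
```

```bash
python3 w.py
```

```text
t 13.95 turn 2.0811 q6 -0.0853 Tz -0.075 eff -0.297 Fz -25.5 n -6.9
```

>>> play_rows:
  commands:
    - [1,[0,0,0],[0,0,0.03]]
    - [1,[0,0,0],[0,0,0.02]]

```text
time: 14.15
position: [0.5255, 0.0187, 0.1303]
tool_rot: [[0.675, 0.705, 0.218], [0.525, -0.667, 0.53], [0.519, -0.243, -0.82]]
force: [-17.4, -13.0, 19.6]
opening: 0.0331
finger_force: 124.6
```

```bash
python3 w.py; python3 -c "
from h import *
wr('w4')"
```

```text
t 14.15 turn 2.1309 q6 -0.0354 Tz -0.067 eff -0.083 Fz -26.7 n -6.93
cam [ 0.54442677 -0.01019459  0.26412963] z [ 0.03112991  0.37051837 -0.92830333]
knob_grip [([323.0, 265.4], 0.72)]
fastener [([323.1, 243.7], 0.61)]
```

View pics/w4.png

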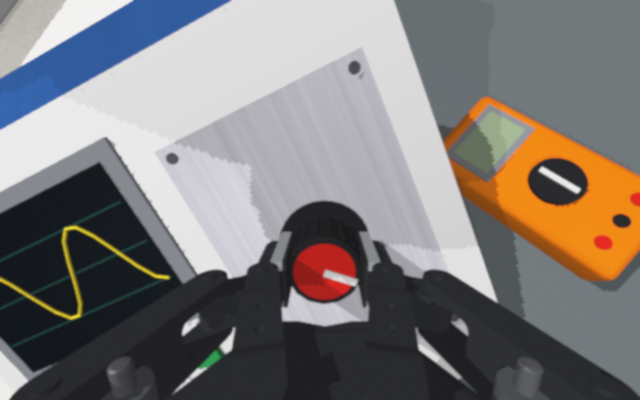

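The pointer at (340,277) is unchanged in the hand, so the knob has turned with it. I'll feel for the stop.

>>> play_rows:
  commands:
    - [1,[0,0,0],[0,0,0.03]]

```text
time: 14.4
position: [0.5254, 0.0187, 0.1303]
tool_rot: [[0.695, 0.685, 0.218], [0.505, -0.682, 0.53], [0.511, -0.258, -0.82]]
force: [-18.2, -12.0, 20.5]
opening: 0.0332
finger_force: 124.7
```

```bash
python3 w.py
```

```text
t 14.4 turn 2.1602 q6 -0.0061 Tz -0.158 eff -0.511 Fz -27.1 n -6.93
```

>>> play_rows:
  commands:
    - [1,[0,0,0],[0,0,0.03]]

```text
time: 14.5
position: [0.5254, 0.0187, 0.1303]
tool_rot: [[0.716, 0.663, 0.218], [0.484, -0.697, 0.53], [0.503, -0.274, -0.82]]
force: [-17.9, -12.3, 20.6]
opening: 0.0331
finger_force: 124.7
```

```bash
python3 w.py
```

```text
t 14.5 turn 2.191 q6 0.0247 Tz -0.122 eff -0.328 Fz -27.3 n -6.91
```

>>> play_rows:
  commands:
    - [1,[0,0,0],[0,0,0.02]]

```text
time: 14.6
position: [0.5255, 0.0187, 0.1303]
tool_rot: [[0.729, 0.649, 0.218], [0.47, -0.706, 0.53], [0.498, -0.284, -0.82]]
force: [-16.4, -12.9, 19.2]
opening: 0.033
finger_force: 124.6
```

```bash
python3 w.py
```

```text
t 14.6 turn 2.2108 q6 0.0445 Tz -0.083 eff -0.051 Fz -26.2 n -6.92
```

>>> play_rows:
  commands:
    - [1,[0,0,0],[0,0,0.03]]

```text
time: 14.7
position: [0.5254, 0.0187, 0.1303]
tool_rot: [[0.748, 0.627, 0.218], [0.449, -0.72, 0.53], [0.489, -0.298, -0.82]]
force: [-18.0, -12.6, 19.8]
opening: 0.0326
finger_force: 124.7
```

```bash
python3 w.py
```

```text
t 14.7 turn 2.2405 q6 0.0743 Tz -0.35 eff -0.202 Fz -26.8 n -6.94
```

>>> play_rows:
  commands:
    - [1,[0,0,0],[0,0,0.03]]

```text
time: 14.8
position: [0.5255, 0.0186, 0.1303]
tool_rot: [[0.767, 0.604, 0.219], [0.427, -0.733, 0.529], [0.48, -0.313, -0.82]]
force: [-17.7, -13.2, 19.9]
opening: 0.0328
finger_force: 124.7
```

```bash
python3 w.py
```

```text
t 14.8 turn 2.2706 q6 0.1045 Tz -0.253 eff -0.149 Fz -27.2 n -6.89
```

>>> play_rows:
  commands:
    - [1,[0,0,0],[0,0,0.03]]

```text
time: 14.9
position: [0.5255, 0.0187, 0.1303]
tool_rot: [[0.784, 0.581, 0.218], [0.405, -0.746, 0.53], [0.47, -0.327, -0.82]]
force: [-16.6, -14.9, 19.2]
opening: 0.0329
finger_force: 124.6
```

```bash
python3 w.py
```

```text
t 14.9 turn 2.3005 q6 0.1343 Tz -0.322 eff -0.054 Fz -27.2 n -6.93
```

>>> play_rows:
  commands:
    - [1,[0,0,0],[0,0,0.04]]
    - [1,[0,0,0],[0,0,0.04]]

```text
time: 15.1
position: [0.5256, 0.0186, 0.1303]
tool_rot: [[0.828, 0.516, 0.219], [0.344, -0.776, 0.529], [0.443, -0.363, -0.82]]
force: [-17.0, -12.9, 19.0]
opening: 0.0329
finger_force: 124.5
```

```bash
python3 w.py; python3 - <<'E'
from h import *
wr("w5",())
for n in ["w3","w4","w5"]:
    i=cv2.imread(f"pics/{n}.png").astype(int)[235:310,285:365]; b,g,r_=i[...,0],i[...,1],i[...,2]
    red=((r_>120)&(g<90)).astype(np.uint8); h=cv2.convexHull(cv2.findNonZero(red)); m=np.zeros_like(red); cv2.fillConvexPoly(m,h,1); m=cv2.erode(m,np.ones((3,3)))
    wt=((g>120)&(m>0)); ys,xs=np.nonzero(wt); ry,rx=np.nonzero(m)
    c=np.cov(xs,ys); w,v=np.linalg.eigh(c); print(n,len(xs),xs.mean()-rx.mean(),ys.mean()-ry.mean(),np.degrees(np.arctan2(v[1,1],v[0,1])))
E
```

```text
t 15.1 turn 2.3804 q6 0.2144 Tz -0.568 eff 0.084 Fz -26.2 n -6.93
cam [ 0.55481137 -0.02237495  0.25903206] z [-0.00940674  0.41815886 -0.90832521]
w3 169 12.666290164300776 5.378008375355854 -163.2962324703513
w4 241 13.740406185165973 5.793135697614105 -162.93678557038118
w5 217 13.829905743553383 5.696508784846252 -164.6570080630753
```

Torque has risen to 0.57 N m and the pointer lags the hand by about 0.03 rad, so this is the stop. I'll ease the push, open partway and retreat.

>>> play_rows:
  commands:
    - [1,[0,0,-0.001],[0,0,0]]
    - [0.5,[0,0,0],[0,0,0]]
    - [0.4,[0,0,0],[0,0,0]]
    - [0.3,[0,0,0],[0,0,0]]
    - [0.3,[0,0,0],[0,0,0]]
    - [0.3,[0,0,0],[0,0,0]]
    - [0.3,[0,0,0],[0,0,0]]
    - [0.3,[0,0,0],[0,0,0]]

```text
time: 15.95
position: [0.5258, 0.0191, 0.13]
tool_rot: [[0.828, 0.515, 0.219], [0.342, -0.776, 0.53], [0.443, -0.364, -0.819]]
force: [-0.4, 0.5, 0.8]
opening: 0.06
finger_force: 0.0
```

```bash
python3 w.py
```

```text
t 15.95 turn 2.3815 q6 0.2141 Tz -0.036 eff 0.0 Fz -0.4 n -7.42
```

>>> play_rows:
  commands:
    - [0.3,[0,0,-0.005],[0,0,0]]
    - [0.3,[0,0,-0.01],[0,0,0]]
    - [0.3,[0,0,-0.02],[0,0,0]]
    - [0.3,[0,0,-0.03],[0,0,0]]
    - [0.3,[0,0,-0.03],[0,0,0]]
    - [0.3,[0,0,-0.02],[0,0,0]]
    - [0.3,[0,0,0],[0,0,0]]
    - [0.3,[0,0,0],[0,0,0]]

```text
time: 16.75
position: [0.5004, -0.0419, 0.2241]
tool_rot: [[0.829, 0.515, 0.22], [0.342, -0.776, 0.53], [0.443, -0.364, -0.819]]
force: [1.1, 0.6, -0.1]
opening: 0.0593
finger_force: 0.0
```

```bash
python3 w.py; python3 - <<'E'
from h import *
i,c=wr("w6"); g=np.load("goal.npz"); F,n=g["F"],g["n"]
print("top centre out",proj(c,F+.043*n),"in",proj(c,F+.034*n))
b=i.astype(int); red=((b[...,2]>120)&(b[...,1]<90)&(b[...,0]<90)).astype(np.uint8)
N,l,st,ce=cv2.connectedComponentsWithStats(red); print([(st[k].tolist(),ce[k].round(1).tolist()) for k in range(1,N) if st[k][4]>150])
E
```

```text
t 16.75 turn 2.382 q6 0.2623 Tz -0.01 eff 0.01 Fz 0.7 n 107.52
cam [ 0.52958125 -0.08316842  0.3527472 ] z [-0.0085628   0.41963155 -0.90765414]
knob_grip [([323.4, 202.6], 0.91), ([305.7, 240.2], 0.33)]
fastener [([326.0, 195.1], 0.72)]
top centre out [[324.42347785 205.17571752]] in [[324.43676617 202.14589509]]
[([390, 93, 157, 89, 1205], [447.4, 147.0]), ([308, 187, 34, 33, 778], [323.2, 202.6])]
```

View pics/w6.png

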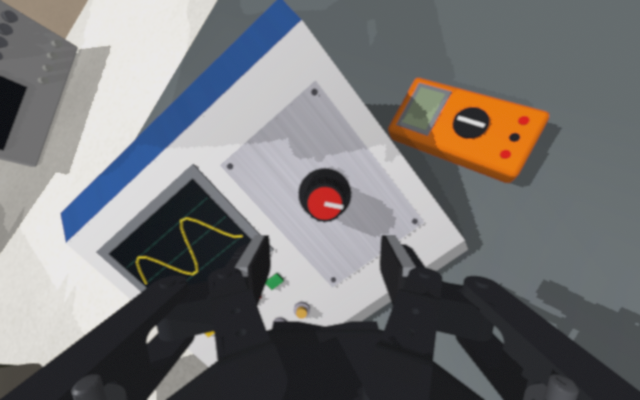

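The knob is released, with its red top at (323,202.6) against (324,202.1) predicted when drawn in and 205.2 when out. I'll check the measuring bias on the earlier out picture.

```bash
python3 - <<'E'
from h import *
g=np.load("goal.npz"); F,n=g["F"],g["n"]
for nm in ["w1","w2","w6"]:
    c=cam(nm); b=cv2.imread(f"pics/{nm}.png").astype(int); red=((b[...,2]>120)&(b[...,1]<90)&(b[...,0]<90)).astype(np.uint8)
    N,l,st,ce=cv2.connectedComponentsWithStats(red); u=proj(c,F+.04*n)[0]
    k=min([k for k in range(1,N) if st[k][4]>150],key=lambda k:np.hypot(*(ce[k]-u)))
    cnt=cv2.findContours((l==k).astype(np.uint8),0,2)[0][0]; e=cv2.fitEllipse(cv2.convexHull(cnt))
    R=cv2.Rodrigues(c["rvec"])[0]
    print(nm,"ellipse",np.round(e[0],2),np.round(e[1],2)," pred by height:",[(h,proj(c,F+h*1e-3*n)[0].round(2).tolist(),round(max(np.linalg.norm(proj(c,F+h*1e-3*n+.01*d)[0]-proj(c,F+h*1e-3*n-.01*d)[0]) for d in (R[0],R[1]))/.02*1e-3,4)) for h in (43,34,32.5)])
E
```

```text
w1 ellipse [324.6  181.66] [25.17 25.64]  pred by height: [(43, [325.22, 182.4], np.float64(0.8703)), (34, [325.21, 180.76], np.float64(0.8472)), (32.5, [325.21, 180.49], np.float64(0.8434))]
w2 ellipse [325.14 228.64] [43.1  45.82]  pred by height: [(43, [326.02, 230.0], np.float64(1.5609)), (34, [325.97, 224.96], np.float64(1.488)), (32.5, [325.96, 224.16], np.float64(1.4765))]
w6 ellipse [324.23 202.91] [32.65 33.88]  pred by height: [(43, [324.42, 205.18], np.float64(1.2065)), (34, [324.44, 202.15], np.float64(1.1625)), (32.5, [324.44, 201.66], np.float64(1.1554))]
```

>>> play_rows:
  commands:
    - [0.3,[0,0,0],[0,0,-0.12]]
    - [0.3,[0,0,0],[0,0,-0.12]]
    - [0.3,[0,0,0],[0,0,-0.12]]
    - [0.3,[0,0,0],[0,0,-0.12]]
    - [0.3,[0,0,0],[0,0,-0.12]]
    - [0.3,[0,0,0],[0,0,-0.12]]
    - [0.3,[0,0,0],[0,0,-0.12]]
    - [0.3,[0,0,0],[0,0,-0.12]]
    - [0.3,[0,0,0],[0,0,-0.12]]
    - [0.3,[0,0,0],[0,0,-0.12]]

```text
time: 17.9
position: [0.5004, -0.0413, 0.2235]
tool_rot: [[-0.185, 0.958, 0.218], [0.846, 0.043, 0.531], [0.5, 0.283, -0.819]]
force: [0.4, 0.1, -1.2]
opening: 0.0599
finger_force: 0.0
```

>>> play_rows:
  commands:
    - [0.3,[0,0,0],[0,0,-0.12]]
    - [0.3,[0,0,0],[0,0,-0.12]]
    - [0.3,[0,0,0],[0,0,-0.12]]
    - [0.3,[0,0,0],[0,0,-0.12]]
    - [0.3,[0,0,0],[0,0,-0.12]]
    - [0.3,[0,0,0],[0,0,-0.12]]
    - [0.3,[0,0,0],[0,0,-0.12]]
    - [0.3,[0,0,0],[0,0,-0.12]]
    - [0.3,[0,0,0],[0,0,-0.12]]
    - [0.3,[0,0,0],[0,0,-0.1]]
    - [0.3,[0,0,0],[0,0,0]]
    - [0.3,[0,0,0],[0,0,0]]

```text
time: 19.1
position: [0.5005, -0.0416, 0.2238]
tool_rot: [[-0.955, 0.201, 0.218], [0.289, 0.797, 0.531], [-0.067, 0.57, -0.819]]
force: [-0.2, -0.3, -0.3]
opening: 0.0597
finger_force: 0.0
```

```bash
python3 w.py; python3 - <<'E'
from h import *
wr("w7",()); g=np.load("goal.npz"); F,n=g["F"],g["n"]
c=cam("w7"); b=cv2.imread("pics/w7.png").astype(int); red=((b[...,2]>120)&(b[...,1]<90)&(b[...,0]<90)).astype(np.uint8)
N,l,st,ce=cv2.connectedComponentsWithStats(red); u=proj(c,F+.04*n)[0]
k=min([k for k in range(1,N) if st[k][4]>150],key=lambda k:np.hypot(*(ce[k]-u)))
cnt=cv2.findContours((l==k).astype(np.uint8),0,2)[0][0]; e=cv2.fitEllipse(cv2.convexHull(cnt))
print(np.round(e[0],2),np.round(e[1],2),[(h,proj(c,F+h*1e-3*n)[0].round(2).tolist()) for h in (43,36,34,32.5)])
for n_ in ["scene","side"]:
    snapshot(n_)
    print(n_,[(t,np.round(spot_point(n_,t)[0]["point"],1).tolist()) for t in("multimeter","board","screwdriver") if spot_point(n_,t)])
E
```

```text
t 19.1 turn 0.0044 q6 -2.1149 Tz 0.014 eff -0.124 Fz 0.1 n 107.07
cam [ 0.40986124 -0.08641652  0.31812504] z [ 0.46427631  0.43474374 -0.77165108]
[324.79 202.66] [32.77 34.12] [(43, [325.46, 207.27]), (36, [325.44, 204.85]), (34, [325.44, 204.18]), (32.5, [325.43, 203.69])]
scene [('multimeter', [286.2, 273.1]), ('board', [386.5, 218.4]), ('screwdriver', [218.1, 200.4])]
side [('multimeter', [295.0, 193.9]), ('board', [285.9, 274.0]), ('screwdriver', [398.6, 187.8])]
```

With the bias taken out, the top stands about 32.5 to 34 mm above the panel, so the knob is drawn in 9 to 10.5 mm. The bystanders haven't moved, so I'll hand it in.

```bash
python3 -c "
from h import *
print(r.hand_in())"
```

```text
the job is handed in; nothing more can be done
None
```

I locked the cover and handed the job in: the knob was pushed in at the slot and turned about 1.7 rad clockwise to its stop. It stayed drawn in about 9 to 10.5 mm after release (by wrist-camera estimate), and the multimeter, board and screwdriver had not moved; the hand-in returned no verdict.

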